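# Draw the hidden filter plate from the extraction unit and show it

### The job

Slide the covered steel pot sideways off the hatch flap of the low grey extraction unit onto the free marked ring beside it, without lifting it, and centre it there. Then swing the flap up by its bar until it stands upright or further, and leave it open; leave the vee block on the deck and the things on the bench alone. Draw the hidden filter plate up out of its slot by its tab and finish while still holding it over the unit, upright and still, its lower edge a good 6 cm above the deck, turned a quarter turn from how it stood so that a broad face looks squarely to the unit's front.

Things in the scene. Friction and masses are not known exactly. Their poses are not given: they have to be found in the camera images.
- unit: low grey box fixed to the bench, 140 (x) x 300 (y) x 86 mm; origin at the centre of its underside. Front (grille, switch) to its -x, towards the robot. Its top, at 86 mm, is the deck; hatch flap in the middle, a place each side at x +10, y +110 or -110. Well under the flap: x -54..54, y -63..63, floor at 10; plate guides in it reach height 45, at x -49..-31 and 23..41, |y| under 11
- mark: flat dark ring 66 mm across printed on the deck at the free place beside the flap (left or right): the place for the pot; origin at its centre on the deck
- pot_mid (a point): covered round steel pot, body 54 mm across, lid rim 57 mm across at 37..41 mm, round lid knob 20 to 23 mm across from 45 to 68 mm above its underside; one solid piece, 0.2 to 0.42 kg. This point: on its axis 34 mm above its underside. Starts on the flap behind the bar; the flap's top is 1 mm above the deck, so the pot steps down 1 mm as it leaves it
- flap (a joint): angle of the hatch flap: 0 shut, 1.57 upright, 2.0 at its stop leaning backwards. Stiff hinge (about 0.13 N m), stays at any angle it is left
- flap_hinge (a point): point on the flap's hinge axis, in the middle of its width, at unit x = +52, y = 0, height 83 mm; the axis runs along the unit's y. The flap is 105 mm deep, 132 mm wide, 5 mm thick and reaches from here to the front
- flap_bar (a point): middle of the round bar handle on the flap, 8 mm thick, 70 mm long along the unit's y, near the flap's front edge, with its axis 30 mm above the flap's top; 90 mm in front of the hinge and 34 mm above it when shut. It moves with the flap (opens upwards and to the back)
- plate_mid (a point): steel filter plate under the flap, on edge in a slot: 70 (x) x 10 (y, thickness) x 67 mm (z); lower 43 mm: 70 wide, louvred broad faces; upper 24 mm: centred tab 36 wide, 10 thick, to grip. 0.08 to 0.17 kg. Point at its centre, 33.5 mm below the tab's top; y across its broad faces, z up. At the start its axes are parallel to the unit's, at unit x -4, y 0, height 43.5
- anvil: small steel vee block, 36 mm across, 30 mm high, on the deck at the place that is not free; origin at its underside; to be left alone
- block: flat round steel block, 60 mm across, 15 mm high, on the bench; origin at its underside; to be left alone
- specimen: small black round specimen, 30 mm across, 19 mm high, on the bench; origin at its underside; to be left alone
- stick: small black memory stick, 17 x 52 x 8 mm, on the bench; origin at its underside; to be left alone
Mind the look-alikes: they are no part of the job. Of the things like the part that bears pot_mid, leave any that is blue or red; of the rest the larger one is meant.

How it is judged (in metres and radians):
On the way, in this order (a step that is already met when the one before it is completed fails the run):
1. the pot stands centred on the free ring, flap still shut (horizontal distance between pot_mid and mark below 0.012 m and z of pot_mid in the frame of unit below 0.123 m and angle between pot_mid's own z axis and vertical below 0.1 rad and value of joint flap below 0.1 rad), for 0.2 s.
2. the flap stands open with the plate still in its slot (value of joint flap above 1.2 rad and z of plate_mid in the frame of unit below 0.05 m), for 0.2 s.
3. the plate is drawn out of the well, held upright (z of plate_mid in the frame of unit above 0.125 m and angle between plate_mid's own z axis and vertical below 0.35 rad), for 0.1 s.
At the end, for the whole second after the job is handed in: Pot on the deck within 12 mm of the ring's centre; flap open beyond 1.2 rad; plate held still by the fingers alone, within 0.25 rad of upright, lower edge over 50 mm above the deck, within 0.30 m of the unit's centre, a broad face square to the unit's front within 0.3 rad (horizontal distance between pot_mid and mark below 0.012 m and z of pot_mid in the frame of unit below 0.123 m and angle between pot_mid's own z axis and vertical below 0.1 rad and value of joint flap above 1.2 rad and z of plate_mid in the frame of unit above 0.17 m and horizontal distance between plate_mid and unit below 0.3 m and angle between plate_mid's own z axis and vertical below 0.25 rad and angle between the y axis of plate_mid and the x axis of unit, either way round below 0.3 rad and contact force between the fingers and plate above 1 N and contact force between plate and unit below 0.2 N and linear speed of plate below 0.03 m/s); the arm keeps its last pose, push and grip.
It fails at once if the pot is lifted more than 8 mm or tipped (z of pot_mid in the frame of unit above 0.129 m or angle between pot_mid's own z axis and vertical above 0.25 rad).
It fails at once if the vee block or a thing on the bench is moved by more than 20 mm (distance of any of anvil, block, specimen, stick from where it was at the start of the episode above 0.02 m).
It also fails if it takes over 72 s, if anything falls off the work surface, if the arm or the gripper's body presses on something with over 40 N, if the wrist force passes 120 N, or if a joint passes its speed limit or range.

### The arm

A 6-joint arm with a two-finger parallel gripper is mounted at the origin on a cart in front of the work surface, level with it; the furniture and walls round the work are solid. World frame = base frame: x ahead of the robot, y to its left, z up, the work surface at z = 0. Lengths are in mm, angles in degrees, forces in N, time in s.
With the tool pointing down it reaches from about 325 to 900 mm from the base axis. Payload 6.1 kg.
Tool frame: the origin (TCP) lies on the mounting face of the last link; the fingertips stand 173 mm ahead of it and the grasp point (between the pads) lies bot.grasp_offset ahead of it (bot.grasp_offset is the distance from the TCP to the grasp point, in mm); z points along the fingers, y is the line along which they close (so a half turn about z gives the same grasp; the last joint's range is limited). The gripper opens to 85 mm and grips with 20 to 120 N. Pads are 22 mm wide; open, the fingers measure 114 mm over their backs; the gripper's body (76 mm by 85 mm) begins 54 mm behind the grasp point. The pads swing forward as they close: fully open they stand 13 mm farther back than shut.
Start: joints at [-82.913, 12.628, 87.462, -0, 79.91, -7.225], TCP at [154.5, -605.597, 404.7] pointing down, gripper open.
Joint ranges: [-170.65, 170.65], [-52.31, 119.04], [5.05, 147.46], [-71.25, 251.25], [11.57, 151.72], [-153.62, 153.62]. Speed limits (degrees/s): [147.25, 147.25, 172.46, 180, 180, 180].

### API

Orientations are given as [roll, pitch, yaw] about the fixed x, y, z axes, in that order (R = Rz(yaw) Ry(pitch) Rx(roll)).
In Python, from cell import bot gives the robot as it stands. The module is installed in compiled form; this text tells all that it offers.
- The arm moves only by the tool play_rows, never from a script. Its argument "plan" is a list of rows, each a list of 5 numbers: the opening, from 0 (shut) to 1 (fully open), then the shift along the tool's x, y, z in m, then the turn about the tool's z in rad. A call has 1 to 10 rows; each row shifts and turns the commanded pose from where the row before left it, along the tool's axes as they then stand; what a row does not reach is not made up. A row lasts 1/8 s, in which the tool goes at most 62.5 mm and 10.7 degrees, less where a joint would pass 70% of its speed; a pose out of reach is approached as far as the arm can. A call with a gripper value outside its range is refused whole. The fingers move at their own pace and stop on an object; "grip_force" is the grip in N (left out, the last holds). Time passes only in rows, so rows that do not move let the fingers close. It gives the time, the measured TCP pose, the force, the opening and the grip force at its end, in the units of the state.
- bot.get_obs(): the state, without advancing time (a new reading comes with each control period).
- bot.get_image(name): name is "side" or "top" or "wrist"; returns the picture (420x560x3 uint8, red, green, blue); there is no depth.
- bot.camera_info(name): a dict with "K" (3x3 intrinsics, pixels), "eye" and "orientation" of the camera in the world. Camera axes: x right, y up, looking along -z (the intrinsics and any distortion apply to the point x, -y, -z); pixel columns grow to the right and rows downward; lengths in mm; the calibration is good to about 2 mm. A picture is of the moment at which its call begins: read the wrist's pose just before it. camera_info takes no time and is no camera call; for the wrist camera it gives the pose at the moment of the call.
- bot.job_done(): hands the job in; it is judged then, once.
The state is a dict: "t": time; "joint_pos": joint angles; "joint_velocities": joint speeds; "effort": joint torques, N m; "tool_pos": TCP position; "ee_rot": TCP orientation; "contact_force": force on the tool from outside, world axes, zero at the start; "moment": the same for the moment, N m; "grip_width": opening from 0.0 (shut) to 1.0 (fully open); "gripper_force": force on a finger pad.
Only numpy, scipy, OpenCV 4.12 (cv2) and the standard library are available. Lean on these libraries where they do the work, as an engineer would, in place of code of your own. Each camera call takes 0.05 s, during which the arm holds its last target. There are 200 camera calls.

## Working session

There is one attempt and no reset: what is moved stays moved. The work goes in short steps, Python scripts to look and compute and a tool call to move; the robot and the scene stay as the last step left them, time stands still between calls to the robot, and variables do not carry over. Pictures are saved under pics/ and viewed, at most 10 in all, crops included, and the job is handed in when it is done.

Besides the shell and the picture viewer there is one more tool, called after "Request:" as name([rows], argument=value, ...), one row to a line, values as JSON. play_rows: Moves the arm, as the interface text tells. Its arguments: {"type":"object","properties":{"plan":{"type":"array"},"grip_force":{"type":"number"}},"required":["plan"]}

```bash
mkdir -p pics
cat > h.py <<'E'
import numpy as np,cv2
from cell import bot
from scipy.spatial.transform import Rotation as Ro
def snap(n,f):
    im=bot.get_image(n); cv2.imwrite('pics/'+f,im[:,:,::-1]); return im
def cam(n):
    c=bot.camera_info(n); return c
E
python3 - <<'E'
from h import *
o=bot.get_obs(); print(o, bot.grasp_offset)
for n in ('side','top','wrist'): print(n,bot.camera_info(n)); 
a=snap('top','top0.png'); b=snap('side','side0.png')
E
```

```text
{'t': 0.0, 'joint_pos': array([-8.29124799e+01,  1.26744256e+01,  8.75265200e+01, -1.63169764e-03,
        7.99109668e+01, -7.22479134e+00]), 'joint_velocities': array([-0.07766061,  0.03408252,  0.04398311,  0.04464937, -0.15689153,
        0.02671554]), 'effort': array([ 2.93611185e-05, -4.96906865e+01, -3.89395273e+01, -8.65674951e-05,
        1.08961327e-02,  3.95572087e-06]), 'tool_pos': array([ 154.46400884, -605.32500515,  403.60077003]), 'ee_rot': array([-1.79888774e+02, -1.24812130e-02,  1.43125867e+01]), 'contact_force': array([-0.4921695 , -0.13928161, -0.11664203]), 'moment': array([0.00131926, 0.04376566, 0.01767651]), 'gripper_force': 0.0, 'grip_width': 1.0008657372936298} 154.70000000000002
side {'K': array([[491.79539311,   0.        , 277.33821897],
       [  0.        , 491.79539311, 214.9063547 ],
       [  0.        ,   0.        ,   1.        ]]), 'eye': array([ 373.32743666, -942.09238022,  740.86253821]), 'orientation': array([50.79054493, -1.2887729 , -6.86427834])}
top {'K': array([[433.5766023 ,   0.        , 277.03185735],
       [  0.        , 433.5766023 , 208.14818695],
       [  0.        ,   0.        ,   1.        ]]), 'eye': array([ 388.16363137, -148.06792626, 1081.33771707]), 'orientation': array([ 6.87445544e+00,  4.74971170e-02, -9.03084181e+01])}
wrist {'K': array([[310.73970188,   0.        , 284.41535026],
       [  0.        , 310.73970188, 207.0778    ],
       [  0.        ,   0.        ,   1.        ]]), 'eye': array([ 221.2015892 , -589.78860152,  372.83398761]), 'orientation': array([-15.73002963,   0.15601165, -75.69508215])}
```

View pics/top0.png

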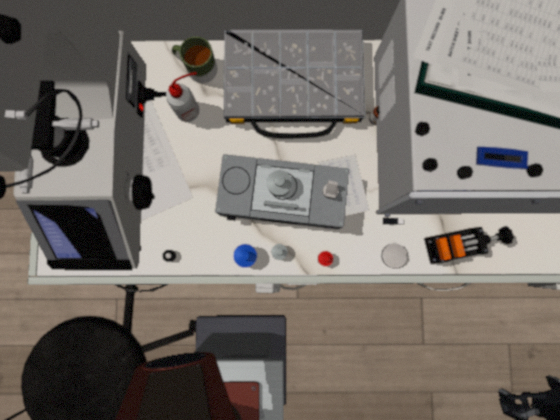

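View pics/side0.png

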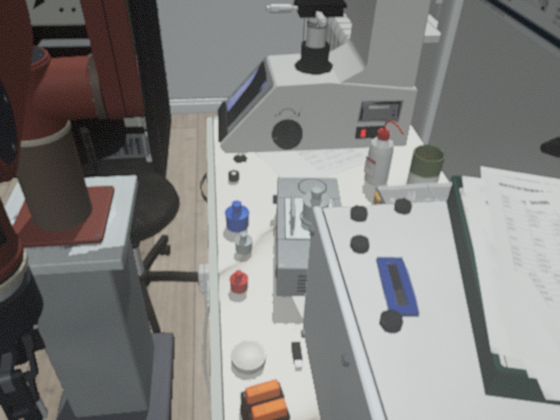

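Top view: unit around (283,190), free ring on its left (235,180), pot at (283,183), bar about (285,207), vee block at right (333,190). A tall cabinet stands to the right (col>378), so I'll approach along the robot side.

```bash
cat >> h.py <<'E'
def ray(n,px,z,c=None):
    c=c or bot.camera_info(n); K=c['K']
    R=Ro.from_euler('xyz',c['orientation'],degrees=True).as_matrix()
    d=R@np.array([(px[0]-K[0,2])/K[0,0],-(px[1]-K[1,2])/K[1,1],-1])
    return c['eye']+d*(z-c['eye'][2])/d[2]
def proj(n,P,c=None):
    c=c or bot.camera_info(n); K=c['K']
    R=Ro.from_euler('xyz',c['orientation'],degrees=True).as_matrix()
    p=R.T@(np.array(P)-c['eye']); return K[0,0]*p[0]/-p[2]+K[0,2], -K[1,1]*p[1]/-p[2]+K[1,2]
E
python3 - <<'E'
from h import *
a=cv2.imread('pics/top0.png')
cv2.imwrite('pics/c0.png',cv2.resize(a[145:240,205:365],None,fx=5,fy=5,interpolation=cv2.INTER_CUBIC))
for p in [(283,183),(235,180),(285,207),(333,190)]: print(p,ray('top',p,86).round())
print(ray('top',(378,212),0).round(),ray('top',(378,212),250).round())
E
```

```text
(283, 183) [ 567. -162.   86.]
(235, 180) [575. -50.  86.]
(285, 207) [ 511. -166.   86.]
(333, 190) [ 550. -278.   86.]
[ 507. -401.    0.] [ 480. -343.  250.]
```

View pics/c0.png

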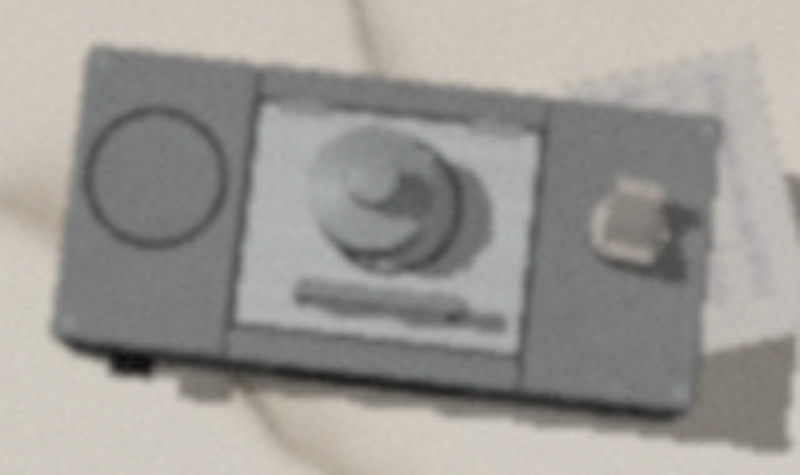

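The crop shows deck corners at TL (92,48), TR (718,118), BR (687,408), BL (57,338), ring centre (157,177), and the pot leaning left (perspective) with its knob at (375,185). The bar runs (300,292)-(465,308).

Run:
```python
from h import *
f=lambda u,v,z:ray('top',(205+u/5,145+v/5),z)
C=np.array([f(92,48,86),f(718,118,86),f(687,408,86),f(57,338,86)])
c=C.mean(0); print(C.round(1),c.round(1))
dy=(C[0]-C[1]+C[3]-C[2]);dx=(C[0]-C[3]+C[1]-C[2])
print('yaw',np.degrees(np.arctan2(-dy[0],dy[1])),np.degrees(np.arctan2(dx[1],dx[0])),np.linalg.norm(dy)/2,np.linalg.norm(dx)/2)
r=f(157,177,86); k=f(376,183,155); b=(f(297,290,117)+f(467,306,117))/2
print(r,k,b); th=np.arctan2(-dy[0],dy[1]); R=np.array([[np.cos(th),-np.sin(th)],[np.sin(th),np.cos(th)]])
for p in (r,k,b): print(R.T@(p-c)[:2])
```

```text
[[ 635.5  -22.7   86. ]
 [ 600.4 -315.7   86. ]
 [ 464.6 -298.    86. ]
 [ 498.6   -7.8   86. ]] [ 549.8 -161.    86. ]
yaw -6.755298280493444 -6.808166329368647 293.6564793247845 137.30025477462533
[573.81698214 -53.550984    86.        ] [ 557.78017427 -155.08156376  155.        ] [ 512.39000777 -157.71444812  117.        ]
[ 11.25555479 109.5767357 ]
[7.27304487 6.86462616]
[-37.49230003  -1.08918989]
```

Request:
play_rows([
  [1,0,0,0,0.123],
  [1,0,0,0,0.123],
  [1,0,0,0,0.123],
  [1,0.019,-0.055,0,0],
  [1,0.019,-0.055,0,0],
  [1,0.019,-0.055,0,0],
  [1,0.019,-0.055,0,0],
  [1,0.019,-0.055,0,0],
  [1,0.019,-0.055,0,0],
  [1,0.018,-0.055,0,0],
])

```text
t: 1.35
tool_pos: [331.6, -237.2, 404.5]
ee_rot: [-180.0, -0.0, -6.9]
contact_force: [0.5, -0.1, -0.7]
grip_width: 1.0
gripper_force: 0.0
```

Request:
play_rows([
  [1,0,-0.045,0,0],
  [1,0,-0.034,0,0],
  [1,0.044,-0.006,0,0],
  [1,0.044,-0.006,0,0],
  [1,0.044,-0.006,0,0],
  [1,0.044,-0.006,0,0],
  [1,0.04,-0.006,0,0],
  [1,0,0,0,0],
])

```text
t: 2.35
tool_pos: [560.3, -156.2, 403.1]
ee_rot: [-180.0, 0.1, -6.7]
contact_force: [-0.7, 0.1, -0.6]
grip_width: 0.999
gripper_force: 0.0
```

Run:
```python
from h import *
o=bot.get_obs(); print(o['t'],o['tool_pos'],o['ee_rot']); print(cam('wrist')); snap('wrist','w1.png')
```

```text
2.35 [ 560.32125787 -156.15835454  403.1251353 ] [-1.79955467e+02  1.13157599e-01 -6.74656504e+00]
{'K': array([[310.73970188,   0.        , 284.41535026],
       [  0.        , 310.73970188, 207.0778    ],
       [  0.        ,   0.        ,   1.        ]]), 'eye': array([ 628.6725708 , -165.62139735,  372.26959768]), 'orientation': array([-1.58646295e+01,  6.42394507e-02, -9.67569789e+01])}
```

View pics/w1.png

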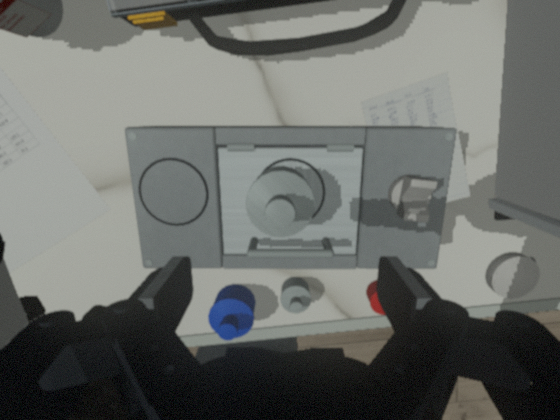

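Wrist view: unit square to the image, ring centre (174,192), knob top (281,210), pot lid centre about (281,201), bar about (290,246); cabinet clear to the right.

```bash
cat >> h.py <<'E'
U=np.array([549.8,-161.0]); TH=np.radians(-6.78); RU=np.array([[np.cos(TH),-np.sin(TH)],[np.sin(TH),np.cos(TH)]])
unit=lambda p:RU.T@(np.array(p)[:2]-U)
E
python3 - <<'E'
from h import *
im=cv2.imread('pics/w1.png'); g=cv2.cvtColor(im,cv2.COLOR_BGR2GRAY)
c=cam('wrist'); R=lambda u,v,z:ray('wrist',(u,v),z,c)
for nm,q in dict(knob=(281,208,153),ring=(174,192,86),bar=(290,246,120),TL=(126,127,86),TR=(456,128,86),BL=(144,268,86),BR=(437,268,86)).items():
    P=R(*q); print(nm,P.round(1),unit(P).round(1))
x=cv2.HoughCircles(cv2.medianBlur(g,3)[140:240,220:330],cv2.HOUGH_GRADIENT,1,20,param1=60,param2=12,minRadius=9,maxRadius=40); print(x[0][:5]+[220,140,0])
x=cv2.HoughCircles(cv2.medianBlur(g,3)[140:240,130:215],cv2.HOUGH_GRADIENT,1,20,param1=60,param2=12,minRadius=25,maxRadius=40); print(x[0][:3]+[130,140,0])
print(unit(bot.get_obs()['tool_pos']))
E
```

```text
knob [ 565.  -155.6  153. ] [14.5  7.2]
ring [573.5 -53.9  86. ] [ 10.9 109.2]
bar [ 520.3 -157.7  120. ] [-29.7  -0.2]
TL [637.  -24.1  86. ] [ 70.4 146.3]
TR [ 601.3 -316.7   86. ] [  69.6 -148.5]
BL [499.4  -6.6  86. ] [-68.3 147.4]
BR [ 464.4 -302.    86. ] [ -68.1 -150.1]
[[279.5        202.5         33.79999924]
 [296.5        189.5         28.20000076]
 [278.5        180.5         18.79999924]
 [240.5        170.5         19.5       ]
 [293.5        218.5         14.19999981]]
[[171.5        189.5         33.79999924]]
[8.73348458 5.84969928]
```

Run:
```python
from h import *
im=cv2.imread('pics/w1.png')
cv2.imwrite('pics/c1.png',cv2.resize(im[150:270,210:370],None,fx=5,fy=5,interpolation=cv2.INTER_CUBIC))
c=cam('wrist');P=ray('wrist',(279.5,202.5),128,c);print(unit(P))
for u,n in (((-38,0,121),'bar'),((10,7,155),'kt'),((10,7,128),'lid')):
    w=U+RU@np.array(u[:2]); print(n,proj('wrist',[*w,u[2]],c),proj('top',[*w,u[2]]))
```

```text
[11.92447067  8.72015384]
bar (np.float64(289.78133627370585), np.float64(255.21824261216835)) (np.float64(280.87160609416867), np.float64(204.51722994406123))
kt (np.float64(281.26327536127656), np.float64(214.61368212641997)) (np.float64(280.2602138130022), np.float64(180.33808582930462))
lid (np.float64(281.61777064943175), np.float64(204.7777890834164)) (np.float64(280.1807669621334), np.float64(182.55775704403302))
```

View pics/c1.png

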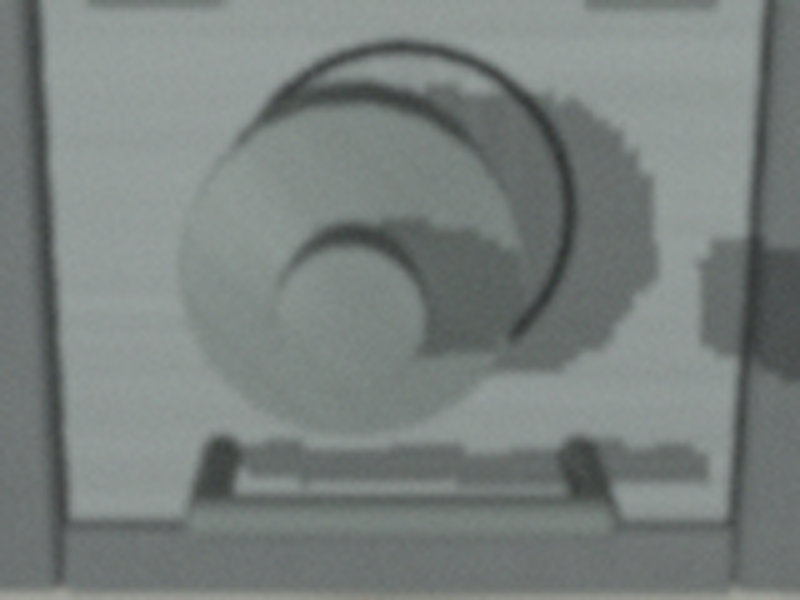

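The crop shows the knob top centred at full-image (280.2,213.2) and the bar at (290,252.4), consistent with the geometry: pot at unit about (10,8).

Request:
play_rows([
  [1,0.001,-0.002,0.03,0],
  [1,0,0,0.03,0],
  [1,0,0,0.02,0],
  [1,0,0,0.013,0],
  [1,0,0,0,0],
], grip_force=30)

```text
t: 3.02
tool_pos: [559.5, -154.6, 311.1]
ee_rot: [-180.0, 0.1, -6.8]
contact_force: [-0.5, 0.4, 0.4]
grip_width: 1.001
gripper_force: 0.0
```

Request:
play_rows([
  [0.5,0,0,0,0],
  [0.3,0,0,0,0],
  [0.2,0,0,0,0],
  [0.1,0,0,0,0],
  [0.1,0,0,0,0],
  [0.1,0,0,0,0],
  [0.1,0,0,0,0],
])

```text
t: 3.9
tool_pos: [560.2, -154.5, 312.2]
ee_rot: [-180.0, -0.0, -6.8]
contact_force: [-0.5, 2.8, 4.9]
grip_width: 0.245
gripper_force: 29.5
```

Request:
play_rows([
  [0.1,0,-0.006,0,0],
  [0.1,0,-0.012,0,0],
  [0.1,0,-0.014,0,0],
  [0.1,0,-0.014,0,0],
  [0.1,0,-0.014,0,0],
  [0.1,0,-0.014,0,0],
  [0.1,0,-0.014,0,0],
  [0.1,0,-0.01,0,0],
  [0.1,0,-0.004,0,0],
  [0.1,0,0,0,0],
])

```text
t: 5.15
tool_pos: [572.0, -52.7, 311.3]
ee_rot: [-179.9, 0.0, -6.8]
contact_force: [-0.4, 0.4, 0.4]
grip_width: 0.248
gripper_force: 29.9
```

Request:
play_rows([
  [0.1,0,0,0.001,0],
  [0.1,0,0,0,0],
])

```text
t: 5.4
tool_pos: [572.3, -53.0, 311.3]
ee_rot: [-179.9, -0.0, -6.9]
contact_force: [-1.1, 2.8, 4.5]
grip_width: 0.246
gripper_force: 30.3
```

Request:
play_rows([
  [0.3,0,0,0,0],
  [0.5,0,0,0,0],
  [0.8,0,0,0,0],
  [1,0,0,0,0],
  [1,0,0,-0.02,0],
  [1,0,0,-0.03,0],
  [1,0,0,-0.04,0],
  [1,0,0.05,-0.01,0],
  [1,0,0.05,0,0],
  [1,0,0,0,0],
])

```text
t: 6.65
tool_pos: [559.9, -155.6, 412.7]
ee_rot: [179.9, -0.1, -7.1]
contact_force: [0.4, 1.3, 0.3]
grip_width: 1.0
gripper_force: 0.0
```

Run:
```python
from h import *
o=bot.get_obs(); print(o['t'],o['tool_pos'],o['ee_rot'],unit(o['tool_pos'])); snap('wrist','w2.png')
for u in ((10,110,155),(10,110,128),(10,110,86),(-38,0,121)):
    w=U+RU@np.array(u[:2]); print(u,proj('wrist',[*w,u[2]]))
```

```text
6.65 [ 559.87128827 -155.6098756   412.71188946] [ 1.79909993e+02 -1.30318604e-01 -7.06655128e+00] [9.36451371 6.54141968]
(10, 110, 155) (np.float64(148.8722262740539), np.float64(213.7858132450712))
(10, 110, 128) (np.float64(162.28509584063642), np.float64(204.50013928013234))
(10, 110, 86) (np.float64(178.57739441439813), np.float64(193.22104855727108))
(-38, 0, 121) (np.float64(292.03514804830866), np.float64(253.01444465739158))
```

View pics/w2.png

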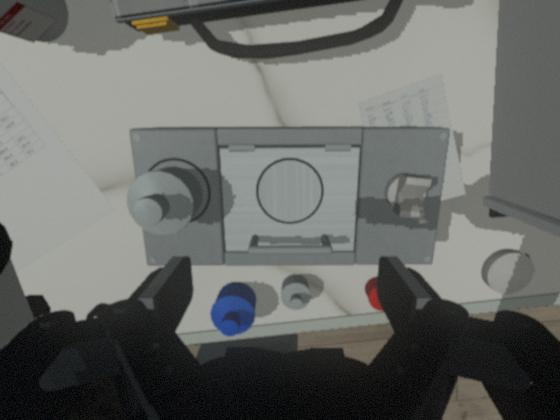

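The pot stands centred on the ring (knob top (149,210), as predicted within bias). Now the flap: turn the hand -90° and go over the bar.

Request:
play_rows([
  [1,0,0,0,-0.175],
  [1,0,0,0,-0.175],
  [1,0,0,0,-0.175],
  [1,0,0,0,-0.175],
  [1,0,0,0,-0.175],
  [1,0,0,0,-0.175],
  [1,0,0,0,-0.175],
  [1,0,0,0,-0.175],
  [0.6,0,0,0,-0.176],
  [0.6,-0.006,-0.047,0,0],
])

```text
t: 7.95
tool_pos: [513.9, -152.1, 410.5]
ee_rot: [-180.0, -0.0, 83.7]
contact_force: [-0.6, -0.1, -0.3]
grip_width: 0.612
gripper_force: 0.0
```

Request:
play_rows([
  [0.6,0,0,0.05,0],
  [0.6,0,0,0.04,0],
  [0.6,0,0,0.02,0],
  [0.6,0,0,0,0],
])

```text
t: 8.45
tool_pos: [512.4, -151.9, 299.4]
ee_rot: [-179.8, -0.1, 83.5]
contact_force: [0.2, 0.2, 0.1]
grip_width: 0.599
gripper_force: 0.0
```

Run:
```python
from h import *
o=bot.get_obs(); print(o['t'],o['tool_pos'],o['ee_rot'],unit(o['tool_pos'])); snap('wrist','w3.png')
for u in ((-38,0,121),(-38,35,121),(-38,-35,121)):
    w=U+RU@np.array(u[:2]); print(u,proj('wrist',[*w,u[2]]))
```

```text
8.45 [ 512.39744068 -151.876798    299.44142275] [-1.79807908e+02 -8.51630260e-02  8.35389662e+01] [-38.21805599   4.64375437]
(-38, 0, 121) (np.float64(283.0107221956575), np.float64(261.4183742301806))
(-38, 35, 121) (np.float64(283.2996309685832), np.float64(196.52940355178131))
(-38, -35, 121) (np.float64(282.7534300454032), np.float64(319.20624485996944))
```

View pics/w3.png

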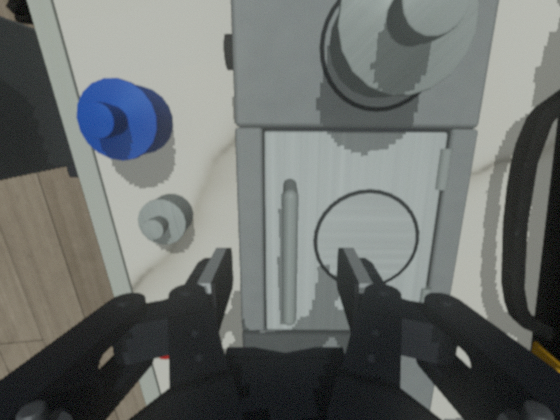

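The bar lies at column 289 (rows 183–325), about 2 mm right of the finger midline; the hand's opening straddles it.

Request:
play_rows([
  [0.6,-0.004,0.002,0.01,0],
  [0.6,0,0,0.01,0],
  [0.3,0,0,0,0],
  [0.1,0,0,0,0],
  [0,0,0,0,0],
  [0,0,0,0,0],
  [0,0,0,0,0],
  [0,0,0,0,0],
], grip_force=40)

```text
t: 9.5
tool_pos: [514.1, -157.5, 281.0]
ee_rot: [-179.9, 0.0, 83.5]
contact_force: [-5.6, 0.2, 5.3]
grip_width: 0.068
gripper_force: 39.2
```

Run:
```python
import numpy as np
p=np.radians(20.7+np.r_[0:105:4]);x=-96.2*np.cos(p);z=96.2*np.sin(p)
for i,(a,b) in enumerate(zip(np.diff(x),np.diff(z))): print(i,round(a,1),round(-b,1),end=' ; ')
from cell import bot
o=bot.get_obs();print(o['tool_pos'],o['contact_force'])
```

```text
0 2.6 -6.2 ; 1 3.0 -6.0 ; 2 3.4 -5.8 ; 3 3.8 -5.5 ; 4 4.2 -5.2 ; 5 4.6 -4.9 ; 6 4.9 -4.6 ; 7 5.2 -4.3 ; 8 5.5 -3.9 ; 9 5.7 -3.5 ; 10 6.0 -3.1 ; 11 6.2 -2.7 ; 12 6.3 -2.2 ; 13 6.5 -1.8 ; 14 6.6 -1.3 ; 15 6.7 -0.9 ; 16 6.7 -0.4 ; 17 6.7 0.1 ; 18 6.7 0.6 ; 19 6.6 1.0 ; 20 6.6 1.5 ; 21 6.4 1.9 ; 22 6.3 2.4 ; 23 6.1 2.8 ; 24 5.9 3.2 ; 25 5.7 3.6 ; [ 514.05665645 -157.46295833  280.96967512] [-5.61780994  0.1724385   5.25744277]
```

Request:
play_rows([
  [0,0,0.0026,-0.0062,0],
  [0,0,0.003,-0.006,0],
  [0,0,0.0034,-0.0058,0],
  [0,0,0.0038,-0.0055,0],
  [0,0,0.0042,-0.0052,0],
  [0,0,0.0046,-0.0049,0],
  [0,0,0.0049,-0.0046,0],
])

```text
t: 10.38
tool_pos: [539.6, -160.5, 319.2]
ee_rot: [-179.7, 0.0, 83.5]
contact_force: [-13.3, 0.1, 8.6]
grip_width: 0.072
gripper_force: 39.2
```

Request:
play_rows([
  [0,0,0.0045,-0.0046,0],
  [0,0,0.0048,-0.0042,0],
  [0,0,0.0055,-0.0037,0],
  [0,0,0.006,-0.0031,0],
  [0,0,0.0062,-0.0027,0],
  [0,0,0.0063,-0.0022,0],
  [0,0,0.0065,-0.0018,0],
])

```text
t: 11.25
tool_pos: [580.7, -165.3, 343.1]
ee_rot: [179.9, 0.0, 83.5]
contact_force: [-6.4, -0.7, 5.6]
grip_width: 0.069
gripper_force: 39.9
```

Request:
play_rows([
  [0,0,0.0066,-0.0013,0],
  [0,0,0.0067,-0.0009,0],
  [0,0,0.0067,-0.0004,0],
  [0,0,0.0067,0.0001,0],
  [0,0,0.0067,0.0006,0],
  [0,0,0.0066,0.001,0],
])

```text
t: 12.0
tool_pos: [620.6, -169.9, 342.5]
ee_rot: [180.0, 0.0, 83.5]
contact_force: [-3.0, -3.8, 4.2]
grip_width: 0.069
gripper_force: 41.8
```

Request:
play_rows([
  [0,0,0.0066,0.0015,0],
  [0,0,0.0064,0.0019,0],
  [0,0,0.0063,0.0024,0],
  [0,0,0.0061,0.0028,0],
  [0,0,0.0059,0.0032,0],
  [0,0,0,0,0],
])

```text
t: 12.75
tool_pos: [651.8, -173.5, 329.8]
ee_rot: [179.9, 0.0, 83.5]
contact_force: [1.6, -5.2, -0.2]
grip_width: 0.075
gripper_force: 41.8
```

Request:
play_rows([
  [0.18,0,0,0,0],
  [0.18,0,0,0,0],
  [0.18,0,0,-0.01,0],
  [0.18,0,0,-0.015,0],
  [0.18,0,0,-0.03,0],
  [0.18,0,0,-0.05,0],
  [0.18,0,0,-0.05,0],
  [0.5,0,-0.03,0,0],
  [0.5,0,-0.05,0,0],
  [0.5,0,-0.05,0,0],
])

```text
t: 14.0
tool_pos: [520.6, -158.0, 486.9]
ee_rot: [179.9, 0.0, 83.5]
contact_force: [-0.2, -0.5, 0.1]
grip_width: 0.5
gripper_force: 0.0
```

Request:
play_rows([
  [0.5,0,0,0,-0.17],
  [0.5,0,0,0,-0.175],
  [0.5,0,0,0,-0.175],
  [0.5,0,0,0,-0.175],
  [0.5,0,0,0,-0.175],
  [0.5,0,0,0,-0.175],
  [0.5,0,0,0,-0.175],
  [0.5,0,0,0,-0.175],
  [0.5,0,0,0,-0.17],
  [0.5,0,0,0,0],
])

```text
t: 15.25
tool_pos: [521.9, -158.2, 486.7]
ee_rot: [-180.0, 0.1, 173.1]
contact_force: [-0.7, 0.2, -0.5]
grip_width: 0.503
gripper_force: 0.0
```

Run:
```python
from h import *
o=bot.get_obs(); print(o['t'],o['tool_pos'],o['ee_rot'],unit(o['tool_pos']),o['joint_pos']); snap('wrist','w4.png')
for u in ((-4,0,77),(14,0,77),(-22,0,77)):
    w=U+RU@np.array(u[:2]); print(u,proj('wrist',[*w,u[2]]))
```

```text
15.25 [ 521.86545289 -158.20023974  486.74405263] [-1.79976595e+02  1.07992158e-01  1.73052041e+02] [-28.06972691  -0.51769771] [-2.51550409e+01 -7.93101908e-01  9.32065036e+01  1.15206141e-02
  8.74767001e+01 -1.08207556e+02]
(-4, 0, 77) (np.float64(286.08055790929035), np.float64(195.91116927052906))
(14, 0, 77) (np.float64(286.13127974352153), np.float64(209.70659329852293))
(-22, 0, 77) (np.float64(286.0285509208085), np.float64(181.76620646703162))
```

View pics/w4.png

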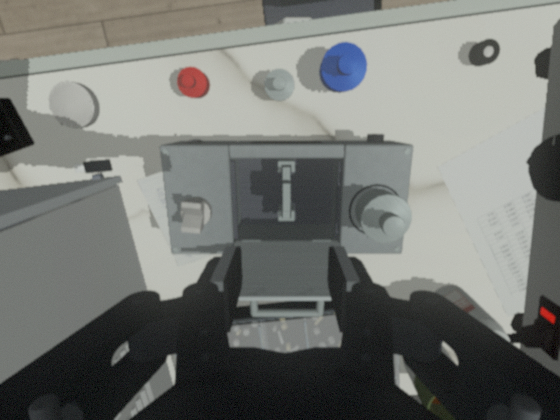

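Flap stands open (bar at (287,312) behind it), the plate tab is visible at (287,193) in the well, matching prediction; pot sits on its ring.

Request:
play_rows([
  [0.5,-0.024,0.0005,0.02,0],
  [0.5,0,0,0.04,0],
  [0.5,0,0,0.04,0],
  [0.5,0,0,0.04,0],
  [0.5,0,0,0.03,0],
  [0.5,0,0,0.02,0],
  [0.5,0,0,0,0],
])

```text
t: 16.18
tool_pos: [545.4, -160.5, 294.1]
ee_rot: [180.0, -0.1, 173.1]
contact_force: [0.4, -0.3, 0.1]
grip_width: 0.5
gripper_force: 0.0
```

Run:
```python
from h import *
o=bot.get_obs(); print(o['t'],o['tool_pos'],o['ee_rot'],unit(o['tool_pos']),o['contact_force']); snap('wrist','w5.png')
for u in ((-4,0,77),(14,0,77),(-22,0,77)):
    w=U+RU@np.array(u[:2]); print(u,proj('wrist',[*w,u[2]]))
```

```text
16.175 [ 545.40739862 -160.51332879  294.1133239 ] [ 1.79951688e+02 -1.47398492e-01  1.73054529e+02] [-4.41933806 -0.03531107] [ 0.36285708 -0.3054875   0.10483778]
(-4, 0, 77) (np.float64(286.7810623557318), np.float64(230.01361982286133))
(14, 0, 77) (np.float64(286.7976479310451), np.float64(255.87932772887328))
(-22, 0, 77) (np.float64(286.76365034936725), np.float64(202.85906761853965))
```

View pics/w5.png

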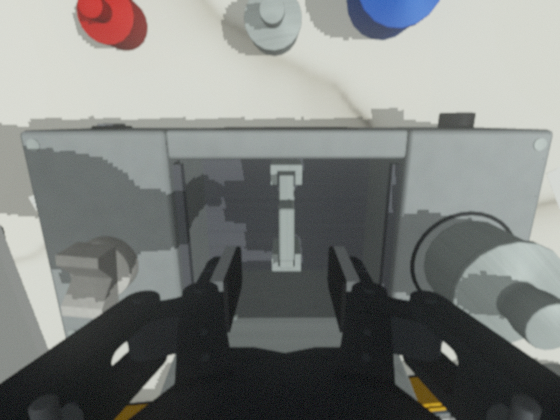

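The tab stands at (287, 200–258), centred between the fingers; descend and grip.

Request:
play_rows([
  [0.5,0,0,0.03,0],
  [0.5,0,0,0.025,0],
  [0.5,0,0,0.016,0],
  [0.3,0,0,0,0],
  [0.1,0,0,0,0],
  [0,0,0,0,0],
  [0,0,0,0,0],
  [0,0,0,0,0],
  [0,0,0,0,0],
], grip_force=60)

```text
t: 17.35
tool_pos: [546.5, -160.9, 225.6]
ee_rot: [-180.0, 0.1, 173.1]
contact_force: [0.1, 1.3, 6.2]
grip_width: 0.1
gripper_force: 61.1
```

Request:
play_rows([
  [0,0,0,-0.006,0],
  [0,0,0,-0.01,0],
  [0,0,0,-0.018,0],
  [0,0,0,-0.02,0],
  [0,0,0,-0.022,0],
  [0,0,0,-0.022,0],
  [0,0,0,-0.022,0],
  [0,0,0,-0.02,0],
  [0,0,0,-0.014,0],
  [0,0,0,0,0],
])

```text
t: 18.6
tool_pos: [546.2, -160.8, 379.9]
ee_rot: [-180.0, 0.1, 173.1]
contact_force: [-0.6, -0.2, -2.0]
grip_width: 0.103
gripper_force: 60.2
```

Request:
play_rows([
  [0,0,0,0,0.157],
  [0,0,0,0,0.157],
  [0,0,0,0,0.157],
  [0,0,0,0,0.157],
  [0,0,0,0,0.157],
  [0,0,0,0,0.157],
  [0,0,0,0,0.157],
  [0,0,0,0,0.157],
  [0,0,0,0,0.157],
  [0,0,0,0,0.157],
])

```text
t: 19.85
tool_pos: [545.5, -160.5, 376.8]
ee_rot: [-179.9, -0.0, 82.9]
contact_force: [0.1, 0.5, -1.5]
grip_width: 0.105
gripper_force: 60.2
```

Request:
play_rows([
  [0,0,0,0,0],
  [0,0,0,0,0],
  [0,0,0,0,0],
  [0,0,0,0,0],
])

```text
t: 20.35
tool_pos: [545.8, -160.7, 378.3]
ee_rot: [-180.0, -0.0, 83.2]
contact_force: [0.9, 0.3, -0.5]
grip_width: 0.103
gripper_force: 60.2
```

Run:
```python
from h import *
o=bot.get_obs(); print(o); 
w=snap('wrist','w6.png');t=snap('top','t6.png')
cv2.imwrite('pics/j6.png',np.hstack([cv2.resize(w,(400,300)),cv2.resize(t[130:265,190:370],(400,300))])[:,:,::-1])
```

```text
{'t': 20.35, 'joint_pos': array([-2.43406563e+01,  6.15976526e+00,  9.76446328e+01, -1.30328110e-03,
        7.62011855e+01, -1.75747631e+01]), 'joint_velocities': array([-0.0707553 , -0.130004  ,  0.04275087, -0.11910724, -0.01166471,
        0.29461842]), 'effort': array([-2.24444928e-03, -4.41383171e+01, -3.88350177e+01, -1.44955302e-03,
        1.87873986e-03, -1.61375594e-02]), 'tool_pos': array([ 545.82978283, -160.6536128 ,  378.25157285]), 'ee_rot': array([-1.79994295e+02, -4.79396787e-04,  8.32344177e+01]), 'contact_force': array([ 0.87657728,  0.31810004, -0.48670382]), 'moment': array([-0.03725193, -0.01777985,  0.02501779]), 'gripper_force': 60.212553891178686, 'grip_width': 0.10278742500198303}
```

View pics/j6.png

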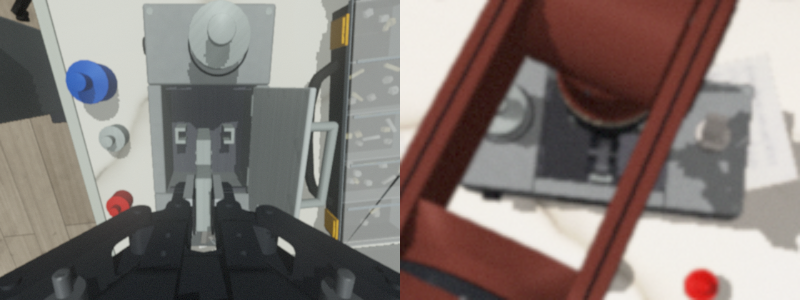

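The plate is in the fingers at the quarter turn, lower edge about 76 mm above the deck. The slot is empty, the flap open and the pot on its ring.

```bash
python3 -c "
from cell import bot
print(bot.job_done())"
```

```text
the job is handed in; nothing more can be done
None
```

Job handed in at about 20 s, with no verdict returned: the pot is centred on the free ring, the flap is open at about 100° and the plate is held still and upright, a quarter turn round and about 76 mm above the deck.

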